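# Square up the hinged panel of an open instrument chassis

## Robot

A 6-joint arm with a two-finger parallel gripper is mounted at the origin on the work surface. World frame = base frame: x ahead of the robot, y to its left, z up, the work surface at z = 0. Lengths are in m, angles in rad, forces in N, time in s.
With the tool pointing down it reaches from about 0.275 to 0.85 m from the base axis. Payload 19 kg.
Tool frame: the origin (TCP) lies at the very end of the fingers, on their centre line; the grasp point (between the pads) lies 19 mm behind it; z points along the fingers, y is the direction in which the jaws open and shut (so a half turn about z gives the same grasp; the last joint's range is limited). The gripper opens to 85 mm and grips with 20 to 120 N. Pads are 22 mm wide; open, the fingers measure 114 mm over their backs; the gripper's body (76 mm by 85 mm) begins 54 mm behind the grasp point. The pads swing forward as they close: fully open they stand 13 mm farther back than shut.
Start: joints at [1.202, 0.15, 1.437, -0, 1.554, -0.134], TCP at [0.134, 0.559, 0.21] pointing down, gripper open.
Joint ranges: [-2.8, 2.8], [-0.68, 2.1], [0.12, 2.68], [-1.39, 4.53], [0.16, 2.79], [-2.81, 2.81]. Speed limits (rad/s): [1.89, 1.89, 2.22, 3.01, 3.01, 3.01].

## Interface

Orientations are given as a unit quaternion [x, y, z, w].
In Python, from cell import ctrl, imaging gives the robot as it stands.
- The arm moves only by the shell command python3 -m handwheel 'ROWS' [FORCE]. ROWS is JSON, a list of rows, each a list of 7 numbers: the shift along the tool's x, y, z in m, then the turn, a rotation vector about the tool's x, y, z in units of 8 degrees (1.0 is 8 degrees), then the finger opening in m, from 0 to 0.0854. In form: [[x, y, z, rx, ry, rz, grip], ...]. A call has 1 to 12 rows; each row is the pose to reach, as a shift and turn from the pose commanded when the call began, along the tool's axes at that moment; what a row does not reach only later rows make up. A row lasts 1/8 s, in which the tool goes at most 62.5 mm and 10.7 degrees, less where a joint would pass 70% of its speed; a pose out of reach is approached as far as the arm can. A call with a gripper value outside its range is refused whole. The fingers move at their own pace and stop on an object; FORCE is the grip in N (left out, the last holds). Time passes only in rows, so rows that repeat a pose let the fingers close. It gives the time, the measured TCP pose, the force and the opening at its end, in the units of the state.
- ctrl.state(): the state, without advancing time (a new reading comes with each control period).
- imaging.capture(name): name is "scene" or "top" or "wrist"; returns a dict with "image" (420x560x3 uint8, blue, green, red), "K" (3x3 intrinsics, pixels), "k1" (the pictures are not rectified: a ray, as slopes to the right and down, at radius r is drawn at 1 + k1 r^2 times it, then the intrinsics apply), "eye" and "orientation" of the camera in the world; the wrist camera has in their place "hand_eye" (4x4, takes a point from camera to tool coordinates, whose origin is the TCP and whose axes are the flange's). Camera axes: x right, y up, looking along -z (the intrinsics and any distortion apply to the point x, -y, -z); pixel columns grow to the right and rows downward; lengths in m; the calibration is good to about 2 mm. A picture is of the moment at which its call begins: read the wrist's pose just before it. There is no depth.
- ctrl.finish_job(): hands the job in, once; it reports no verdict.
The state is a dict: "t": time; "q": joint angles; "joint_velocities": joint speeds; "effort": joint torques, N m; "ee_pos": TCP position; "ee_rot": TCP orientation; "force": force on the tool from outside, world axes, zero at the start; "moment": the same for the moment, N m; "finger_gap": finger opening in m.
Only numpy, scipy, OpenCV 4.12 (cv2) and the standard library are available. Lean on these libraries where they do the work, as an engineer would, in place of code of your own. Each camera call takes 0.05 s, during which the arm holds its last target. There are 200 camera calls.

## Task

Swing the stiff hinged front panel of the open instrument chassis up by its black pull lug until it stands a little short of upright, about 80 degrees, and let go of it. Then pick up the steel webbed square, set its foot flat on the chassis bed and press it into the corner so that its upright face pushes the panel true: foot flat on the bed, face flat against the panel, panel exactly upright. Finish still gripping the square and keeping it pressed home there, and leave everything else on the bench where it is.

Things in the scene. Friction and masses are not known exactly. Their poses are not given: they have to be found in the camera images.
- corner (a point): Middle of the chassis' inside corner: on the hinge line, level with the bed's top, 24 mm above the bench. The chassis is fixed. x points from the bed to the upright panel (away from the robot), y along the hinge, z up. The bed, an aluminium plate 180 (x) by 220 mm (y), runs from x = 0 to -180 mm.
- bed: The bed plate, fixed in the chassis: axes as the corner, origin 24 mm below it at bench height. Bare but for a 24 mm high black transformer and a small board with 18 mm high parts, at x -120 to -175 mm and over 65 mm off the middle in y. The square drags on it with friction about equal to the load on its foot, so pushing it home along the bed may take some 20 N.
- panel (a joint): Angle of the grey hinged panel, rad: 0 = folded flat on the bed towards the robot, 1.571 = upright, stop at 2.0. 200 mm wide, 85 mm from hinge to free edge, 6 mm thick; its inner face (the one on the bed at 0) passes through the hinge line. Stiff hinge, 0.35 N m friction: it stays where left and yields to about 5 N near its free edge.
- panel_lug (a point): Grip point on the pull lug, a black block square to the panel's outer face at mid-width: 10 mm thick (along y), 24 mm along the panel, 42 mm proud. The point is 70 mm from the hinge line along the panel and 36 mm out from the inner face's plane (12 mm short of the lug's end). Turns with the panel: axes as the corner at angle 0; z out along the lug, x from free edge to hinge.
- square_mid (a point): Middle of the rib of the steel webbed square (L with a rib, 0.5 kg, stands on its foot), 42 mm above the foot's underside. Foot 90 (x) by 30 (y) by 12 mm; blade at the +x end 30 wide, 12 thick, 80 mm tall in all, flat outer face at x = +45 mm; rib 10 mm thick (gripped across y), x -37 to +33 mm, up to 62 mm above the underside. x towards the blade, z up.
- square_face (a point): Centre of the outer (+x) face of the blade of the square, 45 mm from the middle along x and 40 mm above the underside; same axes as the square.
- square: The same webbed square; origin at the centre of the underside of its foot.
- bracket: Bystander: plain aluminium angle bracket 60 by 45 mm, 55 mm tall, thin sheet without a rib; origin at the centre of its underside.
- heatsink: Bystander: finned aluminium heat sink 60 by 60 mm, 34 mm tall; origin at the centre of its underside.
- mouse: Bystander: black computer mouse 100 by 56 mm, 33 mm tall; origin at the centre of its underside.
- parts_tray: Bystander: white divided parts tray 90 by 130 mm, 30 mm tall; origin at the centre of its underside.
- dispenser: Bystander: white dispenser bottle, 60 mm across, 130 mm tall; origin at the centre of its underside.
- screwdriver: Bystander: screwdriver lying on the bench; origin under its middle.
Things that resemble listed ones, but are neither listed nor needed, are in the scene too. What is shaped like the square but blue or red is not meant.

How it is judged:
On the way:
1. the panel stands by itself a little short of upright (72 to 88 degrees), let go, with the square not yet moved (value of joint panel between 1.257 and 1.536 rad and velocity of joint panel between -0.05 and 0.05 rad/s and contact force between each of the arm, the fingers and panel below 0.3 N and distance of square_mid from where it was at the start of the episode below 0.03 m), for 0.2 s.
At the end, for the whole second after the job is handed in: For the last second: square gripped (over 2 N), pressing bed and panel (over 1 N each), its foot flat within 2 degrees, its blade face within 4 mm of the corner plane and turned under 3 degrees from it, panel upright within 2 degrees, square still (under 20 mm/s) (value of joint panel between 1.536 and 1.606 rad and contact force between square and panel above 1 N and contact force between square and bed above 1 N and contact force between the fingers and square above 2 N and angle between the z axis of square_mid and the z axis of corner, either way round below 0.035 rad and angle between the x axis of square_mid and the x axis of corner, either way round below 0.05 rad and x of square_face in the frame of corner between -0.004 and 0.004 m and linear speed of square below 0.02 m/s); the arm keeps its last pose, push and grip.
It fails at once if a bystander is moved more than 30 mm (distance of any of bracket, heatsink, mouse, parts_tray, dispenser, screwdriver from where it was at the start of the episode above 0.03 m).
It also fails if it takes over 64 s, if anything falls off the work surface, if the arm or the gripper's body presses on something with over 40 N, if the wrist force passes 120 N, or if a joint passes its speed limit or range.

## Working session

There is one attempt and no reset: what is moved stays moved. The work goes in short steps, Python scripts to look and compute and a shell command to move; the robot and the scene stay as the last step left them, time stands still between calls to the robot, and variables do not carry over. Pictures are saved under pics/ and viewed, about 8 in all and at most 12, crops included, and the job is handed in when it is done.

```bash
ls; mkdir -p pics; cat > h.py <<'E'
import numpy as np, cv2, pickle
from scipy.spatial.transform import Rotation as R
from cell import ctrl, imaging
def cap(name, fn):
    s=ctrl.state(); c=imaging.capture(name); c['state']=s
    cv2.imwrite('pics/'+fn+'.png', c['image']); pickle.dump(c,open('pics/'+fn+'.pkl','wb')); return c
def load(fn): return pickle.load(open('pics/'+fn+'.pkl','rb'))
def cam(c):
    if 'hand_eye' in c:
        s=c['state']; T=np.eye(4); T[:3,:3]=R.from_quat(s['ee_rot']).as_matrix(); T[:3,3]=s['ee_pos']
        T=T@np.array(c['hand_eye']); return T[:3,3],T[:3,:3]
    o=np.array(c['orientation']); return np.array(c['eye']), (R.from_quat(o).as_matrix() if o.size==4 else o)
def ray(c,u,v):
    K=np.array(c['K']); k=c['k1']
    p=cv2.undistortPoints(np.array([[[u,v]]],float),K,np.array([k,0,0,0.]),None,None)[0,0]
    e,M=cam(c); return e, M@np.array([p[0],-p[1],-1.])
def onz(c,u,v,z):
    e,d=ray(c,u,v); return e+d*(z-e[2])/d[2]
def proj(c,P):
    e,M=cam(c); q=M.T@(np.array(P)-e); x=q[0]/-q[2]; y=-q[1]/-q[2]; f=1+c['k1']*(x*x+y*y); K=np.array(c['K'])
    return np.array([K[0,0]*x*f+K[0,2],K[1,1]*y*f+K[1,2]])
E
python3 - <<'E'
from h import *
a=cap('scene','s0');b=cap('top','t0')
for c in (a,b): print(c['eye'],c['orientation'],c['K'],c['k1'])
im=np.hstack([a['image'],b['image']]); 
cv2.imwrite('pics/t0b.png',cv2.resize(b['image'],(800,600)));cv2.imwrite('pics/s0b.png',cv2.resize(a['image'],(800,600)))
print(ctrl.state())
E
```

```text
pics
[ 1.24015407 -0.61662809  0.87274167] [0.39800456 0.16102853 0.36051743 0.82806362] [[391.4242382    0.         277.71290358]
 [  0.         391.4242382  210.10452645]
 [  0.           0.           1.        ]] -0.11460951219024977
[0.42442507 0.07925272 1.24002167] [-0.04335826  0.03926707  0.71061516 -0.70114496] [[433.45971374   0.         280.77775184]
 [  0.         433.45971374 210.74735854]
 [  0.           0.           1.        ]] -0.1127732488035639
{'t': 0.1, 'q': array([ 1.20198756e+00,  1.50899692e-01,  1.43792823e+00, -5.12132262e-06,
        1.55381466e+00, -1.34018197e-01]), 'joint_velocities': array([-0.00113464,  0.00078527, -0.00209087,  0.00120878, -0.00079346,
       -0.0020329 ]), 'effort': array([ 5.46891417e-03, -7.14365959e+01, -5.71813381e+01, -1.31044249e-05,
        6.89874811e-03, -2.22199577e-05]), 'ee_pos': array([0.13371162, 0.55899087, 0.20997581]), 'ee_rot': array([ 1.17125761e-01,  9.93116952e-01, -5.09093704e-04, -1.28116382e-04]), 'force': array([-0.06117839,  0.68608869,  0.05127859]), 'moment': array([ 0.01096576, -0.00521471, -0.0039076 ]), 'finger_gap': 0.08537592945900219}
```

View pics/t0b.png

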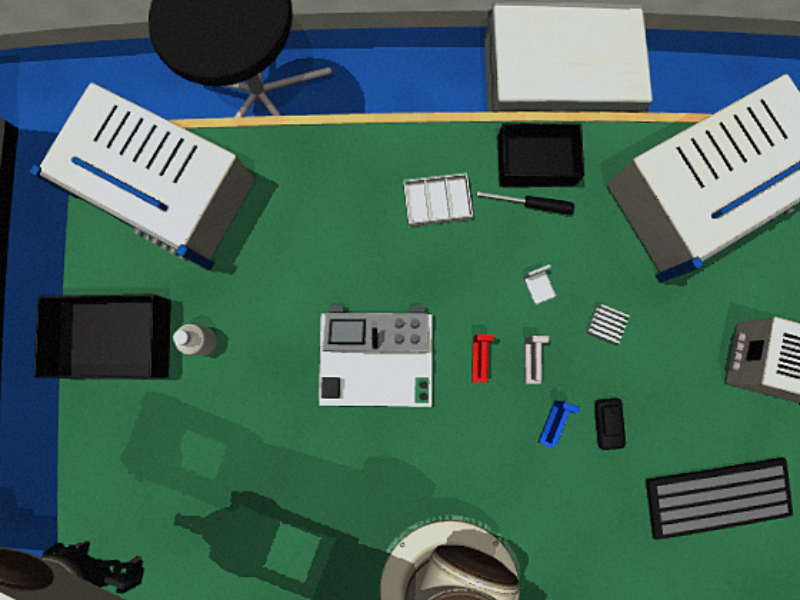

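View pics/s0b.png

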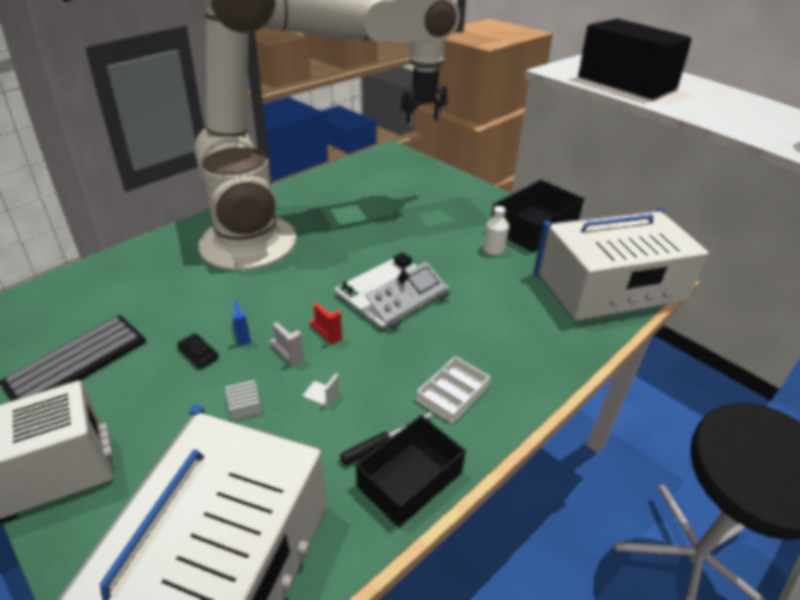

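Both pictures (800x600) show the chassis in the top view at about (320–432, 312–405), with the black lug at (376, 338). These could be taken for the square: grey steel square (536,360), red (482,358), blue (558,424), and thin white bracket (540,285). I choose the grey one and will check it in a close crop.

```bash
python3 - <<'E'
from h import *
c=load('t0'); im=c['image']
x0,y0=215,205
cv2.imwrite('pics/c1.png',cv2.resize(im[y0:y0+90,x0:x0+180],(0,0),fx=4.4,fy=4.4,interpolation=cv2.INTER_CUBIC))
E
```

```text
(no output)
```

View pics/c1.png

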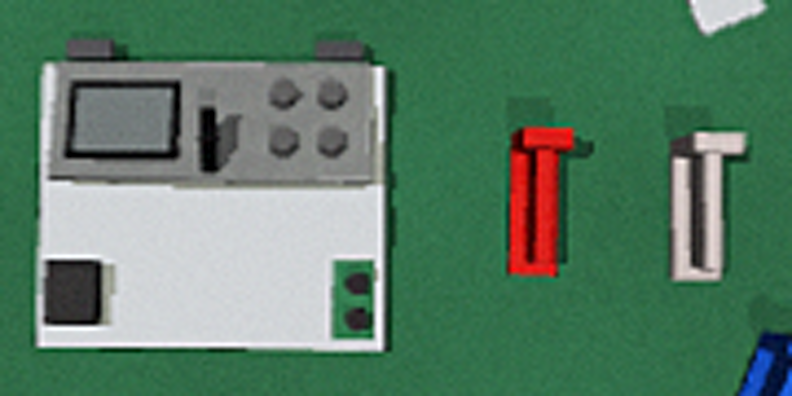

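```bash
python3 - <<'E'
from h import *
np.set_printoptions(precision=4,suppress=True)
c=load('t0')
f=lambda n,u,v,z:print(n,onz(c,215+u/4.4-.4,205+v/4.4-.4,z))
for n,u,v in (('FL',43,63),('FR',386,65),('NR',385,350),('NL',38,347)): f(n,u,v,.024)
f('panNL',50,181,.030);f('panNR',370,184,.030);f('panFL',50,64,.03)
f('lugtop far',208,108,.072);f('lugtop near',208,170,.072)
f('sqNL',672,280,.012);f('sqNR',720,280,.012)
f('blFL',695,133,.08);f('blFR',746,133,.08);f('blNR',746,153,.08)
f('ribN',708,268,.062)
c=load('s0')
E
```

```text
FL [0.5462 0.2451 0.024 ]
FR [0.542 0.025 0.024]
NR [0.3612 0.0288 0.024 ]
NL [0.3655 0.2484 0.024 ]
panNL [0.4703 0.2397 0.03  ]
panNR [0.4659 0.0367 0.03  ]
panFL [0.5449 0.2398 0.03  ]
lugtop far [0.5123 0.1368 0.072 ]
lugtop near [0.4743 0.1372 0.072 ]
sqNL [ 0.4019 -0.1568  0.012 ]
sqNR [ 0.4013 -0.1879  0.012 ]
blFL [ 0.4921 -0.1607  0.08  ]
blFR [ 0.4916 -0.1922  0.08  ]
blNR [ 0.4794 -0.1918  0.08  ]
ribN [ 0.4098 -0.1698  0.062 ]
```

The crop shows the grey, colourless square at (672–746, 132–280), with bed corners at (43,63), (386,65), (385,350), (38,347). The panel and lug look partly raised, so I need the scene view to get the angle.

```bash
python3 - <<'E'
from h import *
im=load('s0')['image']
cv2.imwrite('pics/c2.png',cv2.resize(im[170:260,180:320],(0,0),fx=5.5,fy=5.5,interpolation=cv2.INTER_CUBIC))
E
```

```text
(no output)
```

View pics/c2.png

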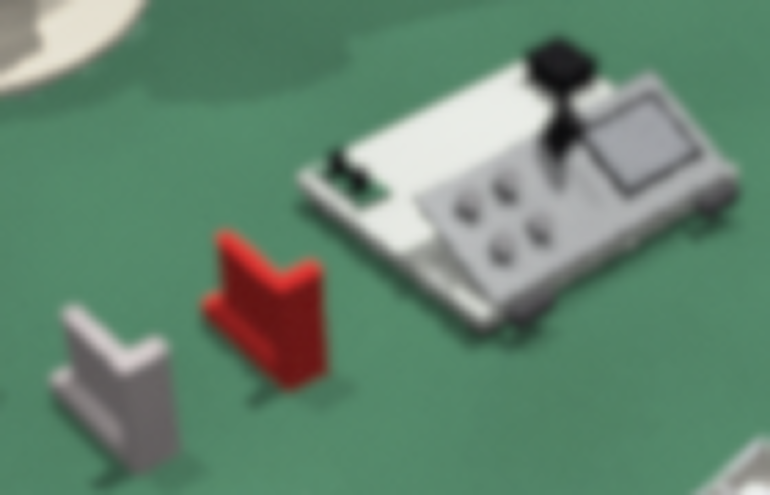

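```bash
python3 - <<'E'
from h import *
from scipy.optimize import least_squares
np.set_printoptions(precision=4,suppress=True)
T=load('t0');S=load('s0')
t=lambda u,v:(T,np.array([215+u/4.4-.4,205+v/4.4-.4])); s=lambda u,v:(S,np.array([180+u/5.5-.4,170+v/5.5-.4]))
def pan(a,l,y,n): return np.array([-l*np.cos(a)+n*np.sin(a),y,l*np.sin(a)+n*np.cos(a)])
bed=[(t(43,63),(0,.11)),(t(386,65),(0,-.11)),(t(385,350),(-.18,-.11)),(t(38,347),(-.18,.11)),(s(300,178),(-.18,-.11)),(s(480,325),(0,-.11))]
pl=[(t(50,181),(.085,.1,.006)),(t(370,184),(.085,-.1,.006)),(s(422,190),(.085,-.1,.006)),(s(650,75),(.085,.1,.006)),(t(208,108),(.058,0,.048))]
def res(p):
    r=[];M=R.from_euler('z',p[2]).as_matrix(); o=np.array([p[0],p[1],.024])
    for (c,uv),q in bed: r.append(proj(c,o+M@np.array([*q,0]))-uv)
    for (c,uv),q in pl: r.append(proj(c,o+M@pan(p[3],*q))-uv)
    return np.ravel(r)
f=least_squares(res,[.544,.137,0,.3],loss='soft_l1');p=f.x;print(p,np.degrees(p[2:]));print(res(p).reshape(-1,2))
M=R.from_euler('z',p[2]).as_matrix();o=np.array([p[0],p[1],.024])
print('lug pt',o+M@pan(p[3],.07,0,.036),'lug end',o+M@pan(p[3],.07,0,.048))
sq=[(t(672,280),(-.045,.015,.012)),(t(720,280),(-.045,-.015,.012)),(t(695,133),(.045,.015,.08)),(t(746,133),(.045,-.015,.08)),(t(746,153),(.033,-.015,.08)),(s(140,470),(.045,-.015,0)),(s(178,450),(.045,.015,0)),(s(168,345),(.045,.015,.08))]
g=lambda p:np.ravel([proj(c,np.array([p[0],p[1],0])+R.from_euler('z',p[2]).as_matrix()@np.array(q))-uv for (c,uv),q in sq])
f=least_squares(g,[.445,-.17,0],loss='soft_l1');print('sq',f.x);print(g(f.x).reshape(-1,2))
E
```

```text
[ 0.543   0.1351 -0.0213  0.4332] [-1.2215 24.8179]
[[-0.0116  0.3303]
 [-0.0629  0.4841]
 [-0.0673  0.1849]
 [-0.2072  0.0521]
 [-0.3291  0.2733]
 [ 0.6291 -0.6291]
 [-0.5948 -0.5546]
 [ 0.4423 -0.5843]
 [-1.3513  1.9309]
 [ 0.2771  0.0549]
 [ 0.0144  0.1299]]
lug pt [0.4945 0.1362 0.0861] lug end [0.4996 0.1361 0.0969]
sq [ 0.4459 -0.1742 -0.0317]
[[ 0.3659  0.1624]
 [-0.0177  0.2932]
 [-0.0176  0.2795]
 [-0.5635  0.4506]
 [-0.5383  0.3642]
 [-0.3839  2.1086]
 [ 0.7666  1.2549]
 [ 0.2573  1.4269]]
```

Panel sits at about 25°, corner at (0.543, 0.135), yaw −1.2°. The square is at (0.446, −0.174), yaw −1.8°. Next I work out the approach to the lug.

```bash
cat >> h.py <<'E'
np.set_printoptions(precision=4,suppress=True)
C=np.array([.543,.1351,.024]); YAW=-.0213
def tool(th,yaw=YAW):
    s,c=np.sin(np.radians(th)),np.cos(np.radians(th))
    return R.from_euler('z',yaw).as_matrix()@np.array([[-c,0,s],[0,1,0],[-s,0,-c]])
def lug(a,l=.07,n=.036,y=0):
    a=np.radians(a); return C+R.from_euler('z',YAW).as_matrix()@np.array([-l*np.cos(a)+n*np.sin(a),y,l*np.sin(a)+n*np.cos(a)])
def row(P,M,base=None):
    if base is None:
        s=ctrl.state(); base=(s['ee_pos'],R.from_quat(s['ee_rot']).as_matrix())
    p,B=base
    print((B.T@(P-p)).round(4),(np.degrees(R.from_matrix(B.T@M).as_rotvec())/8).round(3))
E
python3 - <<'E'
from h import *
M=tool(30); row(lug(25)-.081*M[:,2],M)
E
```

```text
[-0.41   -0.3358  0.0539] [-0.407 -3.737 -1.492]
```

```bash
python3 -m handwheel '[[-0.2,-0.168,0,-0.2,-1.8,-0.75,0.04],[-0.2,-0.168,0,-0.2,-1.8,-0.75,0.04],[-0.2,-0.168,0.0,-0.2,-1.8,-0.75,0.04],[-0.2,-0.168,0.0,-0.2,-1.8,-0.75,0.04],[-0.41,-0.336,0.05,-0.41,-3.74,-1.49,0.04],[-0.41,-0.336,0.05,-0.41,-3.74,-1.49,0.04],[-0.41,-0.336,0.05,-0.41,-3.74,-1.49,0.04],[-0.41,-0.336,0.05,-0.41,-3.74,-1.49,0.04],[-0.41,-0.336,0.05,-0.41,-3.74,-1.49,0.04],[-0.41,-0.336,0.05,-0.41,-3.74,-1.49,0.04],[-0.41,-0.336,0.05,-0.41,-3.74,-1.49,0.04],[-0.41,-0.336,0.05,-0.41,-3.74,-1.49,0.04]]' 60
python3 - <<'E'
from h import *
c=cap('wrist','w1'); M=tool(30); row(lug(25),M)
im=c['image'].copy()
for n,l in ((.006,.058),(.006,.082),(.048,.058),(.048,.082)):
  for y in(-.005,.005):
    u=proj(c,lug(25,l,n,y)); cv2.circle(im,tuple(int(v) for v in u),2,(0,0,255),-1)
for q in ((.085,.006,.1),(.085,.006,-.1),(0,.006,.1),(0,.006,-.1)):
    u=proj(c,lug(25,*q)); cv2.circle(im,tuple(int(v) for v in u),3,(255,0,255),-1)
cv2.imwrite('pics/w1b.png',cv2.resize(im,(800,600)))
E
```

```text
t: 1.6
ee_pos: [0.4539, 0.1382, 0.1606]
ee_rot: [0.01, 0.966, -0.002, 0.259]
force: [-0.1, 0.2, -0.5]
finger_gap: 0.0398
[ 0.0018 -0.0015  0.0849] [0.017 0.006 0.009]
```

View pics/w1b.png

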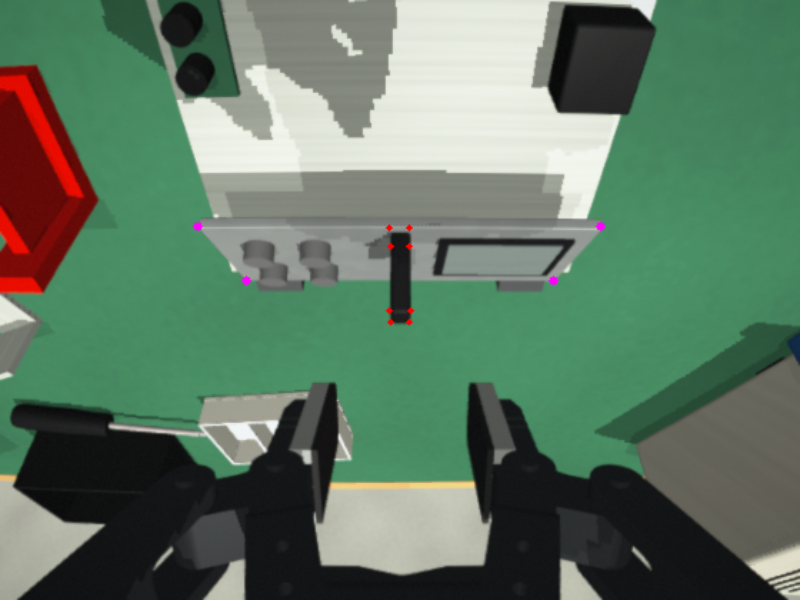

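The wrist view shows the lug at (400, 235–320). The projected model matches on lug and panel corners, so the estimates are good. I'll advance and grip.

```bash
python3 -m handwheel '[[0.001,-0.001,0.05,0,0,0,0.04],[0.002,-0.0015,0.085,0,0,0,0.04],[0.002,-0.0015,0.102,0,0,0,0.04],[0.002,-0.0015,0.102,0,0,0,0.04],[0.002,-0.0015,0.102,0,0,0,0.0],[0.002,-0.0015,0.102,0,0,0,0.0],[0.002,-0.0015,0.102,0,0,0,0.0],[0.002,-0.0015,0.102,0,0,0,0.0],[0.002,-0.0015,0.102,0,0,0,0.0]]' 60
python3 - <<'E'
from h import *
for a in range(30,91,5):
    M=tool(55-a); print(a,end=' '); row(lug(a)+.019*M[:,2],M)
E
```

```text
t: 2.78
ee_pos: [0.5038, 0.136, 0.0726]
ee_rot: [0.01, 0.965, -0.001, 0.26]
force: [-5.8, 15.7, 4.2]
finger_gap: 0.0077
30 [-0.0042 -0.0001  0.002 ] [ 0.026  0.646 -0.007]
35 [-0.0094 -0.0001  0.0018] [ 0.026  1.271 -0.006]
40 [-0.0147 -0.0001  0.002 ] [ 0.027  1.896 -0.004]
45 [-0.0198 -0.0001  0.0027] [ 0.027  2.521 -0.003]
50 [-0.025  -0.0001  0.0038] [ 0.027  3.146 -0.002]
55 [-0.0299 -0.0001  0.0054] [ 0.027  3.771 -0.001]
60 [-0.0348 -0.0001  0.0074] [0.027 4.396 0.   ]
65 [-0.0394 -0.0001  0.0098] [0.027 5.021 0.002]
70 [-0.0438 -0.0001  0.0126] [0.027 5.646 0.003]
75 [-0.048  -0.0001  0.0158] [0.027 6.271 0.004]
80 [-0.0518 -0.0001  0.0193] [0.027 6.896 0.005]
85 [-0.0554 -0.0001  0.0232] [0.027 7.521 0.006]
90 [-0.0586 -0.0001  0.0273] [0.027 8.146 0.008]
```

```bash
python3 -m handwheel '[[-0.004,0.001,0.002,0,0.65,0,0],[-0.0094,0.001,0.002,0,1.27,0,0],[-0.0147,0.001,0.002,0,1.9,0,0],[-0.0198,0.001,0.0027,0,2.52,0,0],[-0.025,0.001,0.0038,0,3.15,0,0],[-0.03,0.001,0.0054,0,3.77,0,0],[-0.0348,0.001,0.0074,0,4.4,0,0],[-0.0394,0.001,0.0098,0,5.02,0,0],[-0.0438,0.001,0.0126,0,5.65,0,0],[-0.048,0.001,0.0158,0,6.27,0,0],[-0.0518,0.001,0.0193,0,6.9,0,0],[-0.0518,0.001,0.0193,0,6.9,0,0]]'
python3 - <<'E'
from h import *
c=cap('top','t1');cv2.imwrite('pics/t1b.png',cv2.resize(c['image'][190:300,200:360],(0,0),fx=5,fy=5,interpolation=cv2.INTER_CUBIC)); M=tool(-25);row(lug(80)+.019*M[:,2],M)
E
```

```text
t: 4.28
ee_pos: [0.5599, 0.1349, 0.082]
ee_rot: [0.01, 0.976, 0.003, -0.217]
force: [8.4, 1.6, 12.5]
finger_gap: 0.0077
[ 0.0014 -0.0001  0.0007] [0.014 0.005 0.006]
```

View pics/t1b.png

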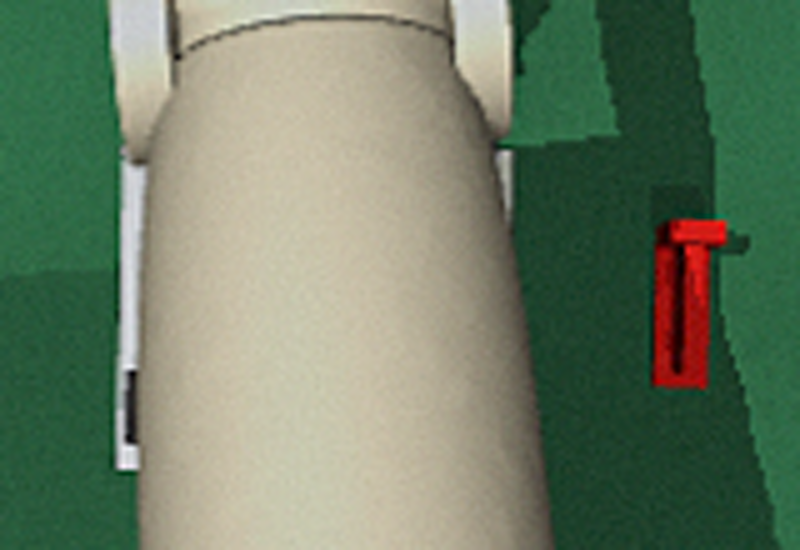

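The top view is blocked by the arm (only the chassis's left edge at (130,300) shows). The measured pose fits about 79°. I'll let go, retreat along the tool and check.

```bash
python3 -m handwheel '[[0,0,0,0,0,0,0.04],[0,0,0,0,0,0,0.04],[0,0,0,0,0,0,0.04],[0,0,-0.02,0,0,0,0.04],[0,0,-0.05,0,0,0,0.04],[0,0,-0.08,0,0,0,0.04],[0,0,-0.11,0,0,0,0.04],[0,0,-0.11,0,0,0,0.04]]'
python3 - <<'E'
from h import *
c=cap('wrist','w2');im=c['image'].copy()
for a,col in ((75,(0,255,0)),(80,(0,0,255)),(85,(255,0,255))):
  for q in ((.085,.006,.1),(.085,.006,-.1),(.058,.048,0.005),(.082,.048,-.005)):
    u=proj(c,lug(a,*q)); cv2.circle(im,tuple(int(v) for v in u),2,col,-1)
cv2.imwrite('pics/w2b.png',cv2.resize(im,(800,600)))
E
```

```text
t: 5.32
ee_pos: [0.6059, 0.1332, 0.1817]
ee_rot: [0.01, 0.976, 0.003, -0.216]
force: [-0.8, -0.3, -0.9]
finger_gap: 0.0399
```

View pics/w2b.png

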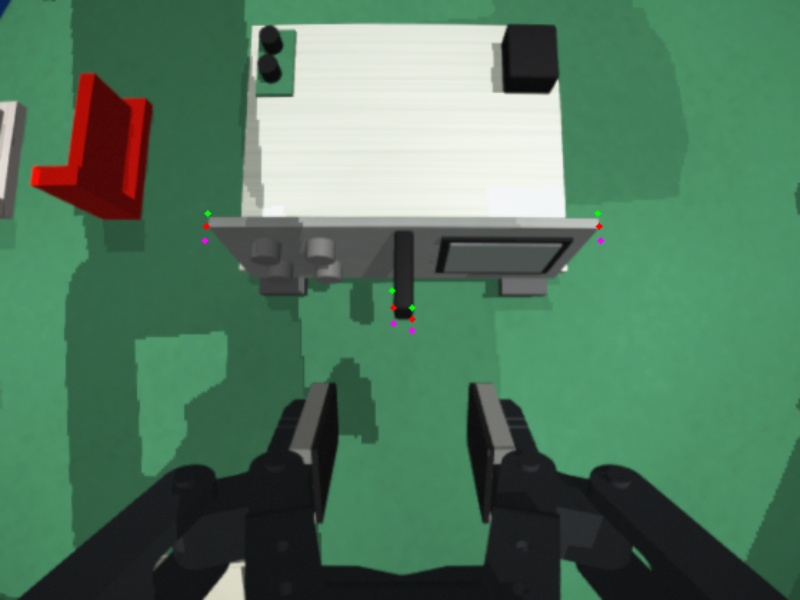

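The wrist view shows the panel's free edge at row ~222 and the lug end at (403,318). Both match the 80° markers, so the panel stands free. On to the square.

```bash
python3 - <<'E'
from h import *
M=tool(0,-.0317); row(np.array([.446,-.174,.17]),M)
E
```

```text
[ 0.1339 -0.3106  0.0736] [-0.007 -3.137  0.074]
```

```bash
python3 -m handwheel '[[0.06,-0.155,0.03,0,-1.5,0,0.05],[0.06,-0.155,0.03,0,-1.5,0,0.05],[0.06,-0.155,0.03,0,-1.5,0,0.05],[0.134,-0.31,0.0735,0,-3.14,0.07,0.05],[0.134,-0.31,0.0735,0,-3.14,0.07,0.05],[0.134,-0.31,0.0735,0,-3.14,0.07,0.05],[0.134,-0.31,0.0735,0,-3.14,0.07,0.05],[0.134,-0.31,0.0735,0,-3.14,0.07,0.05],[0.134,-0.31,0.0735,0,-3.14,0.07,0.05]]'
python3 - <<'E'
from h import *
c=cap('wrist','w3');im=c['image'].copy()
B=R.from_euler('z',-.0317).as_matrix()
for q in ((-.045,.015,.012),(-.045,-.015,.012),(.045,.015,.08),(.045,-.015,.08),(.033,-.015,.08),(-.037,.005,.062),(-.037,-.005,.062)):
    u=proj(c,np.array([.446,-.174,0])+B@np.array(q)); cv2.circle(im,tuple(int(v) for v in u),2,(0,0,255),-1)
cv2.imwrite('pics/w3b.png',cv2.resize(im,(800,600)))
E
```

```text
t: 6.5
ee_pos: [0.4461, -0.1723, 0.1697]
ee_rot: [0.015, 1.0, -0.0, -0.001]
force: [0.3, -0.4, -1.0]
finger_gap: 0.0501
```

View pics/w3b.png

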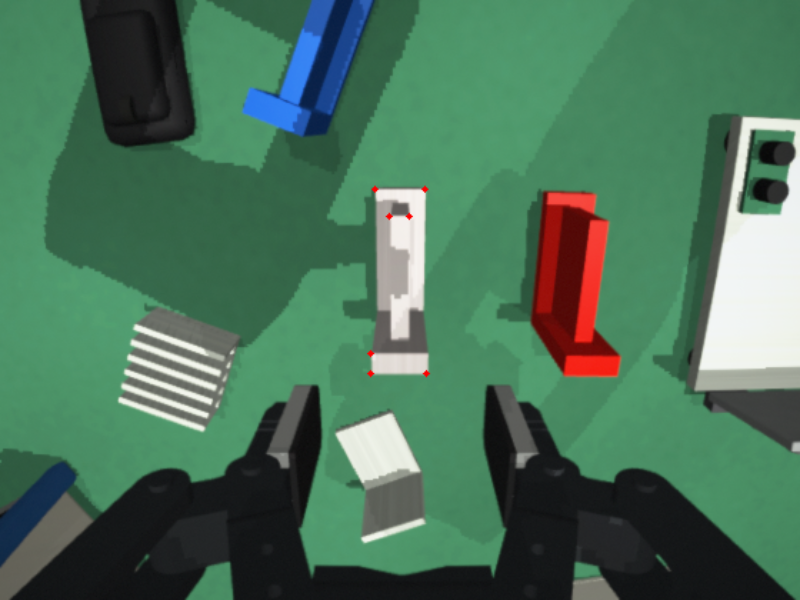

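The wrist view shows the square (375–427, 190–375) with the model points on its edges. The estimate is within 1 px. I'll descend and grip.

```bash
python3 -m handwheel '[[0,-0.0015,0.06,0,0,0,0.05],[0,-0.0015,0.11,0,0,0,0.05],[0,-0.0015,0.135,0,0,0,0.05],[0,-0.0015,0.1467,0,0,0,0.05],[0,-0.0015,0.1467,0,0,0,0.05],[0,-0.0015,0.1467,0,0,0,0],[0,-0.0015,0.1467,0,0,0,0],[0,-0.0015,0.1467,0,0,0,0],[0,-0.0015,0.1467,0,0,0,0],[0,-0.0015,0.1467,0,0,0,0],[0,-0.0015,0.1467,0,0,0,0]]' 100
python3 - <<'E'
from h import *
row(np.array([.446,-.174,.133]),tool(0,-.0317))
s=ctrl.state();Rz=R.from_euler('z',YAW).as_matrix()
p=C+Rz@np.array([-.045-.03,0,-.001+.02]); p[2]=.133;row(p,tool(0,YAW)); print(s['ee_pos'],s['moment'])
E
```

```text
t: 7.92
ee_pos: [0.446, -0.1752, 0.0242]
ee_rot: [0.015, 1.0, -0.001, 0.0]
force: [-2.4, 1.9, 6.9]
finger_gap: 0.0073
[-0.      0.0011 -0.1088] [-0.011  0.004  0.005]
[-0.0124  0.3123 -0.1092] [-0.011  0.004 -0.069]
[ 0.446  -0.1752  0.0242] [ 0.1385  0.2375 -0.0038]
```

```bash
python3 -m handwheel '[[0,0.001,-0.055,0,0,0,0],[0,0.001,-0.109,0,0,0,0],[0,0.001,-0.109,0,0,0,0],[-0.005,0.055,-0.11,0,0,0,0],[-0.005,0.11,-0.11,0,0,0,0],[-0.007,0.165,-0.11,0,0,-0.04,0],[-0.009,0.22,-0.11,0,0,-0.05,0],[-0.011,0.275,-0.11,0,0,-0.07,0],[-0.0124,0.312,-0.11,0,0,-0.07,0],[-0.0124,0.312,-0.11,0,0,-0.07,0],[-0.0124,0.312,-0.11,0,0,-0.07,0],[-0.0124,0.312,-0.11,0,0,-0.07,0]]'
python3 - <<'E'
from h import *
c=cap('wrist','w4');im=c['image'].copy();s=ctrl.state()
B=R.from_euler('z',YAW).as_matrix()
for q in ((-.045,.015,.012),(-.045,-.015,.012),(.045,.015,.08),(.045,-.015,.08),(.033,-.015,.08),(-.037,.005,.062),(-.037,-.005,.062)):
    u=proj(c,s['ee_pos']-[0,0,.0242]+B@np.array(q)); cv2.circle(im,tuple(int(v) for v in u),2,(0,0,255),-1)
for q in ((.085,0,.1),(.085,0,-.1)):
    u=proj(c,lug(80,*q)); cv2.circle(im,tuple(int(v) for v in u),2,(0,0,255),-1)
for q in ((0,.11),(0,-.11),(-.18,.11),(-.18,-.11)):
    u=proj(c,C+B@np.array([*q,0])); cv2.circle(im,tuple(int(v) for v in u),3,(255,0,255),-1)
cv2.imwrite('pics/w4b.png',cv2.resize(im,(800,600)))
p=C+B@np.array([-.075,0,0]); p[2]=.0242+.024;row(p,tool(0,YAW)); print(s['force'],s['moment'])
E
```

```text
t: 9.43
ee_pos: [0.4676, 0.1357, 0.1327]
ee_rot: [0.011, 1.0, -0.001, -0.001]
force: [-0.4, -0.0, -3.4]
finger_gap: 0.0075
[-0.0004  0.0011  0.0846] [-0.007 -0.007 -0.008]
[-0.0705 -0.0588 -4.2588] [0.0073 0.0327 0.0008]
```

View pics/w4b.png

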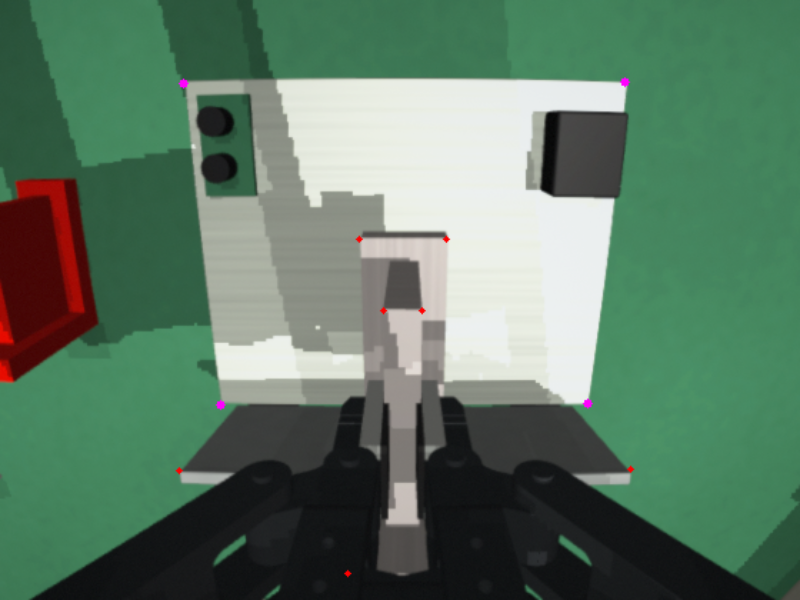

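The wrist view shows the square held straight (foot end at 360–447, 233) over the bed. Bed and panel corners match the model, and the panel is still at ~80° (edge row 470). I'll lower it onto the bed.

```bash
python3 -m handwheel '[[0,0.001,0.04,0,0,0,0],[0,0.001,0.065,0,0,0,0],[0,0.001,0.075,0,0,0,0],[0,0.001,0.081,0,0,0,0],[0,0.001,0.083,0,0,0,0],[0,0.001,0.085,0,0,0,0],[0,0.001,0.085,0,0,0,0]]'
python3 -c "
from h import *
s=ctrl.state();print(s['force'],s['moment'])"
```

```text
t: 10.35
ee_pos: [0.4679, 0.1375, 0.0484]
ee_rot: [0.011, 1.0, -0.0, -0.0]
force: [-0.7, -0.5, -3.3]
finger_gap: 0.0075
[-0.6903 -0.5271 -3.3143] [-0.0132  0.0063 -0.0124]
```

```bash
python3 -m handwheel '[[0,0,0.001,0,0,0,0],[0,0,0.001,0,0,0,0]]'; python3 -m handwheel '[[0,0,0.001,0,0,0,0],[0,0,0.001,0,0,0,0]]';python3 -m handwheel '[[0,0,0.0005,0,0,0,0],[0,0,0.0005,0,0,0,0]]'
python3 -c "
from h import *
s=ctrl.state();print(s['force'],s['moment'])"
```

```text
t: 10.6
ee_pos: [0.4679, 0.1378, 0.0482]
ee_rot: [0.011, 1.0, -0.0, 0.0]
force: [-7.4, 0.5, 13.0]
finger_gap: 0.0076
t: 10.85
ee_pos: [0.468, 0.1379, 0.0481]
ee_rot: [0.01, 1.0, -0.0, 0.0]
force: [-14.1, 0.9, 29.1]
finger_gap: 0.0076
t: 11.1
ee_pos: [0.468, 0.138, 0.0481]
ee_rot: [0.01, 1.0, -0.0, 0.0]
force: [-18.2, 0.9, 38.0]
finger_gap: 0.0071
[-18.1948   0.9028  38.0346] [-0.0457  3.0482 -0.0478]
```

```bash
python3 -m handwheel '[[0,0,-0.0015,0,0,0,0],[-0.003,0,-0.0015,0,0,0,0],[-0.007,0,-0.0015,0,0,0,0],[-0.011,0,-0.0015,0,0,0,0],[-0.015,0,-0.0015,0,0,0,0],[-0.018,0,-0.0015,0,0,0,0],[-0.021,0,-0.0015,0,0,0,0],[-0.024,0,-0.0015,0,0,0,0],[-0.024,0,-0.0015,0,0,0,0]]'
python3 -c "
from h import *
s=ctrl.state();print(s['force'],s['moment']);M=R.from_quat(s['ee_rot']).as_matrix();print(M,R.from_euler('z',-YAW).as_matrix()@(s['ee_pos']-C))"
```

```text
t: 12.22
ee_pos: [0.4916, 0.1372, 0.0482]
ee_rot: [0.01, 1.0, -0.0, -0.0]
force: [-12.0, -0.0, 19.0]
finger_gap: 0.0073
[-11.999   -0.0483  19.0494] [-0.0898  1.9811 -0.0526]
[[-0.9998  0.021  -0.0008]
 [ 0.021   0.9998 -0.0006]
 [ 0.0008 -0.0006 -1.    ]] [-0.0514  0.001   0.0242]
```

```bash
for i in 1 2 3; do python3 -m handwheel '[[-0.001,0,0,0,0,0,0],[-0.002,0,0,0,0,0,0],[-0.002,0,0,0,0,0,0]]' | grep -v rot; done
```

```text
t: 12.6
ee_pos: [0.4933, 0.1372, 0.0482]
force: [-14.3, -0.5, 19.8]
finger_gap: 0.0074
t: 12.98
ee_pos: [0.4953, 0.1371, 0.0482]
force: [-14.6, 0.8, 19.8]
finger_gap: 0.0074
t: 13.35
ee_pos: [0.4974, 0.1371, 0.0482]
force: [-14.0, 1.6, 19.2]
finger_gap: 0.0076
```

```bash
for i in 1 2 3; do python3 -m handwheel '[[-0.0005,0,0,0,0,0,0],[-0.001,0,0,0,0,0,0],[-0.001,0,0,0,0,0,0]]' | grep -v rot; done
```

```text
t: 13.72
ee_pos: [0.4979, 0.1371, 0.0482]
force: [-18.5, 0.3, 22.8]
finger_gap: 0.0072
t: 14.1
ee_pos: [0.498, 0.1371, 0.0482]
force: [-27.4, 0.1, 29.9]
finger_gap: 0.0077
t: 14.48
ee_pos: [0.4982, 0.1371, 0.0483]
force: [-35.8, -0.3, 36.8]
finger_gap: 0.0076
```

It stopped at x = 0.498, where predicted, and force is climbing, so it is home. I'll check the pose and the view.

```bash
python3 - <<'E'
from h import *
s=ctrl.state();B=R.from_euler('z',YAW).as_matrix()
print(s['force'],s['moment'],np.degrees(R.from_matrix(tool(0).T@R.from_quat(s['ee_rot']).as_matrix()).as_rotvec()))
def ov(c):
    im=c['image'].copy()
    P=[lug(90,*q) for q in ((.085,0,.1),(.085,0,-.1),(.085,.006,.1),(.085,.006,-.1),(.07,.048,0))]+[C+B@np.array(q) for q in ((-.09,.015,.012),(-.09,-.015,.012),(-.082,.005,.062),(-.082,-.005,.062),(0,-.015,.08),(0,.015,.08))]
    for i,p in enumerate(P): cv2.circle(im,tuple(int(v) for v in proj(c,p).round()),1,(0,0,255) if i<5 else (255,0,255),-1)
    return im
a=ov(cap('wrist','w5'));b=ov(cap('scene','s5'))
cv2.imwrite('pics/f1.png',np.hstack([cv2.resize(a[100:,60:500],(420,305)),cv2.resize(b[165:245,230:330],(380,305),interpolation=cv2.INTER_CUBIC)]))
E
```

```text
[-35.7904  -0.3068  36.8018] [-0.2827  6.0017 -0.1216] [ 0.0521  0.3175 -0.0336]
```

View pics/f1.png

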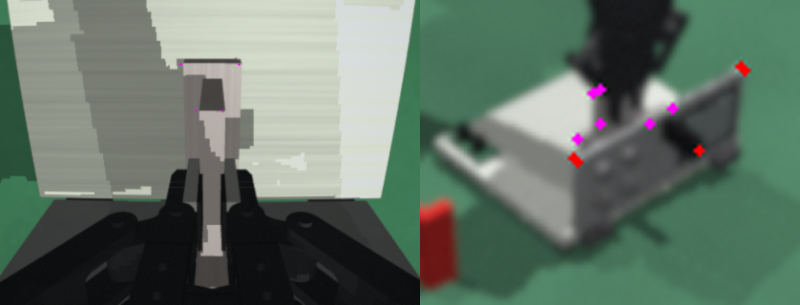

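Left, wrist: the foot end of the square (182–240, 60) lies on the predicted points. Right, scene: the panel's free corner (576,160) and the lug (685,140) lie on the 90° points, as far as this blurry view resolves. Next I ease the down load to tell a true stop from friction jamming.

```bash
python3 -m handwheel '[[0,0,-0.0007,0,0,0,0],[0,0,-0.0014,0,0,0,0],[0,0,-0.0014,0,0,0,0]]';  python3 -m handwheel '[[-0.0005,0,0,0,0,0,0],[-0.0005,0,0,0,0,0,0],[-0.0005,0,0,0,0,0,0]]'
```

```text
t: 14.95
ee_pos: [0.4985, 0.137, 0.0486]
ee_rot: [0.01, 1.0, -0.0, -0.003]
force: [-23.2, 1.1, 16.4]
finger_gap: 0.0076
t: 15.32
ee_pos: [0.4986, 0.137, 0.0487]
ee_rot: [0.01, 1.0, -0.0, -0.003]
force: [-28.1, 1.7, 20.9]
finger_gap: 0.0074
```

Forward force now exceeds the foot load with no further travel, so it is a true stop. I'll restore a little down load for flatness, settle and hand in.

```bash
python3 -m handwheel '[[0,0,0.0008,0,0,0,0],[0,0,0.0008,0,0,0,0],[0,0,0.0008,0,0,0,0],[0,0,0.0008,0,0,0,0],[0,0,0.0008,0,0,0,0],[0,0,0.0008,0,0,0,0]]'; python3 - <<'E'
from h import *
s=ctrl.state();B=R.from_euler('z',YAW).as_matrix()
print(B.T@(s['ee_pos']-C),s['force'],np.degrees(R.from_matrix(tool(0).T@R.from_quat(s['ee_rot']).as_matrix()).as_rotvec()),abs(s['joint_velocities']).max())
E
```

```text
t: 16.08
ee_pos: [0.4986, 0.137, 0.0486]
ee_rot: [0.01, 1.0, -0.0, -0.003]
force: [-34.3, -0.4, 33.3]
finger_gap: 0.0073
[-0.0445  0.001   0.0246] [-34.3271  -0.4383  33.3481] [ 0.0556  0.3444 -0.0323] 0.0013076110221116304
```

```bash
python3 -c "
from h import *
print(ctrl.finish_job()); s=ctrl.state(); print(s['t'],s['ee_pos'],s['force'],s['finger_gap'])"
```

```text
the job is handed in; nothing more can be done
None
the job is handed in; nothing more can be done
```

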